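Hang the padlock on the free hook of the crowded rack

ROBOT

A 6-joint arm with a two-finger parallel gripper is mounted at the origin on a cart in front of the work surface, level with it; the furniture and walls round the work are solid. World frame = base frame: x ahead of the robot, y to its left, z up, the work surface at z = 0. Lengths are in m, angles in rad, forces in N, time in s.
With the tool pointing down it reaches from about 0.25 to 0.725 m from the base axis. Payload 4 kg.
Tool frame: the origin (TCP) lies midway between the tips of the shut fingers; the grasp point (between the pads) lies 19 mm behind it (bot.grip_point_offset is the distance from the TCP to the grasp point, in m); z points along the fingers, y is the line along which they close (so a half turn about z gives the same grasp; the last joint's range is limited). The gripper opens to 85 mm and grips with 20 to 120 N. Pads are 22 mm wide; open, the fingers measure 114 mm over their backs; the gripper's body (76 mm by 85 mm) begins 54 mm behind the grasp point. The pads swing forward as they close: fully open they stand 13 mm farther back than shut.
Start: joints at [-1.122, 0.241, 0.005, 1.335, 0, 1.571], TCP at [0.217, -0.45, 0.231] pointing down, gripper open.
Joint ranges: [-2.72, 2.72], [-1.05, 1.87], [-1.09, 1.28], [-1.99, 2.15], [-1.42, 1.44], [-3.14, 3.14]. Speed limits (rad/s): [2.79, 2.79, 3.14, 3.14, 3.14, 3.14].

INTERFACE

Orientations are given as a unit quaternion [x, y, z, w].
In Python, from workcell import bot gives the robot as it stands.
- The arm moves only by the tool step_arm, never from a script. Its argument "targets" is text: rows parted by semicolons, each of 7 numbers parted by spaces: the opening, from -1 (shut) to 1 (fully open), so that 0 is half open, then the shift along the world's x, y, z normalised to -1 to 1, where 1 is 0.5 m, then the turn, a rotation vector about the world's x, y, z normalised to -1 to 1, where 1 is pi/4 rad. In form: gripper x y z wx wy wz; .... A call has 1 to 10 rows; each row is the pose to reach, as a shift and turn from the pose commanded when the call began; what a row does not reach only later rows make up. A row lasts 1/12 s, in which the tool goes at most 41.7 mm and 7.16 degrees, less where a joint would pass 70% of its speed; a pose out of reach is approached as far as the arm can. A call with a number of a shift or a turn outside -1 to 1 is refused whole. A call with a gripper value outside its range is refused whole. The fingers move at their own pace and stop on an object; the grip force is fixed at half the most. Time passes only in rows, so rows that repeat a pose let the fingers close. It gives the time, the measured TCP pose, the force, the opening and the grip force at its end, in the units of the state.
- bot.get_obs(): the state, without advancing time (a new reading comes with each control period).
- bot.camera(name): name is "scene" or "top" or "wrist"; returns the picture (480x640x3 uint8, red, green, blue); there is no depth.
- bot.camera_info(name): a dict with "vertical_fov" (degrees; the focal length in pixels is half the picture's height over the tangent of half this angle, whatever the lens; pixels are square), "cx", "cy" (the principal point, pixels), "D" ([k1, k2, p1, p2, k3] as OpenCV has them; the pictures are not rectified), "pose" (4x4, takes a point from camera to world coordinates). Camera axes: x right, y up, looking along -z (the intrinsics and any distortion apply to the point x, -y, -z); pixel columns grow to the right and rows downward; lengths in m; the calibration is good to about 2 mm. A picture is of the moment at which its call begins: read the wrist's pose just before it. camera_info takes no time and is no camera call; for the wrist camera it gives the pose at the moment of the call.
- bot.job_done(): hands the job in; it is judged then, once.
The state is a dict: "clock": time; "joint_pos": joint angles; "joint_vel": joint speeds; "tau": joint torques, N m; "eef_pos": TCP position; "tool_rot": TCP orientation; "ft_force": force on the tool from outside, world axes, zero at the start; "ft_torque": the same for the moment, N m; "grip_width": finger opening in m; "grasp_force": force on a finger pad.
Only numpy, scipy, OpenCV 4.12 (cv2) and the standard library are available. Lean on these libraries where they do the work, as an engineer would, in place of code of your own. Each camera call takes 0.05 s, during which the arm holds its last target. There are 200 camera calls.

TASK

Hang the padlock that stands upright on the desk on the one empty hook of the hook rack, by its shackle, so that it hangs freely there beside the other padlocks. Do not knock the padlocks that already hang on the rack, and leave the things lying round it on the desk where they are.

Things in the scene. Friction and masses are not known exactly. Their poses are not given: they have to be found in the camera images.
- padlock: The padlock to hang: brass, long-shackled, standing upright on the desk, 0.2 to 0.33 kg. Origin: centre of its underside; z up, y across its width, x through its thickness. Body 52 mm wide (y), 24 mm thick (x), 44 mm high; steel shackle above it to z = 96 mm. Either face may look to the front when it hangs.
- padlock_crown (a point): Middle of the underside of the padlock's shackle crown, 88 mm above the padlock's origin, same axes; rests on the hook when hung. Shackle: fixed 8 mm round bar in the y-z plane; straight upright legs at y = +-18 mm (44 mm over their outsides, 28 mm between) from z = 44 to 83 mm of the padlock; crown straight over y = +-11 mm, top at 96 mm. Its window is open along x.
- rack: Fixed hook rack on the desk. Origin on the desk under the middle of its board's front face; +x into the board, y left along it, z up. Base x -50 to 60 mm, 370 mm wide, 8 mm thick; board 360 mm wide, 12 mm thick, z 118 to 162 mm. Four equal hooks on its front at y = -126, -42, 42, 126 mm; one of the two middle ones is empty, the others carry padlocks.
- hook_empty: The empty hook (fixed, one of the two middle ones): level steel strip 12 mm wide, 3 mm thick, sticking out of the board to the front (-x). Origin: middle of the strip's upper face, 140 mm above the desk, 28 mm before the board; axes as the rack's. Shackle room from x = -23 to +24 mm; a lip at the front end (x about -28 mm) rises 11 mm above the strip.
- lock_left: Padlock of laminated steel plates already hanging on the left end hook (+y), loose and able to swing: body 52 x 24 mm, 44 mm high, same shackle 44 mm wide, overall 81 mm high, origin at the centre of its underside, 67 mm above the desk. Must not be knocked.
- lock_mid: Padlock with dark steel body with a rubber band, hanging on the other middle hook, loose: body 52 x 24 mm, 40 mm high, shackle 44 mm wide, overall 83 mm high, origin at the centre of its underside, 65 mm above the desk. Must not be knocked.
- lock_right: Small brass padlock hanging on the right end hook (-y), loose: body 52 x 24 mm, 40 mm high, shackle 44 mm wide, overall 73 mm high, origin at the centre of its underside, 75 mm above the desk. Must not be knocked.
- flat_padlock: Another brass padlock, 67 x 40 x 15 mm, lying flat on the desk; bystander, origin at the centre of its underside.
- pin_jar: Small jar with black lid, 44 mm wide, 48 mm high, standing on the desk; bystander, origin at the centre of its underside.
- euro_cylinder: Brass door lock cylinder 37 x 64 x 17 mm lying on the desk; bystander, origin at the centre of its underside.
There are look-alikes about, which are no part of the job. Leave any red or turquoise look-alike of the padlock alone.

How it is judged:
By the outcome, as a careful person would: the job done as asked, in the order asked, and still so for the second after the job is handed in, with the robot touching nothing.
It also fails if it takes over 45 s, if anything falls off the work surface, if the arm or the gripper's body presses on something with over 40 N, if the wrist force passes 120 N, or if a joint passes its speed limit or range.

## Working session

There is one attempt and no reset: what is moved stays moved. The work goes in short steps, Python scripts to look and compute and a tool call to move; the robot and the scene stay as the last step left them, time stands still between calls to the robot, and variables do not carry over. Pictures are saved under pics/ and viewed, at most 10 in all, crops included, and the job is handed in when it is done.

Besides the shell and the picture viewer there is one more tool, called as name(argument=value, ...) on one line, values as JSON. step_arm: Moves the arm, as the interface text tells. Scaled input: -1 to 1 covers 0.5 m each way for a shift and pi/4 rad each way for a turn. Its arguments: {"type":"object","properties":{"targets":{"type":"string"}},"required":["targets"]}

```bash
ls; mkdir -p pics
python3 - <<'E'
from workcell import bot
import cv2,numpy as np
for n in ["scene","top"]:
    cv2.imwrite(f"pics/{n}0.png",bot.camera(n)[:,:,::-1]); i=bot.camera_info(n)
    print(n,i["vertical_fov"],i["cx"],i["cy"],i["D"]);print(np.round(i["pose"],3))
print(bot.get_obs())
E
```

```text
pics
scene 54.74016413008294 316.1094389561118 234.03514556233944 [-0.05300671  0.          0.          0.          0.        ]
[[-0.733  0.477 -0.486  0.029]
 [-0.68  -0.526  0.51   0.471]
 [-0.013  0.704  0.71   0.798]
 [ 0.     0.     0.     1.   ]]
top 57.150659442273536 318.7578639322944 238.43597894723655 [-0.02228755  0.          0.          0.          0.        ]
[[ 0.003  0.994 -0.111  0.381]
 [-1.     0.004  0.011 -0.014]
 [ 0.012  0.111  0.994  1.084]
 [ 0.     0.     0.     1.   ]]
{'clock': 0.1, 'joint_pos': array([-1.12200815e+00,  2.41364473e-01,  3.85550057e-03,  1.33520659e+00,
       -7.75671353e-06,  1.57080161e+00]), 'joint_vel': array([ 9.58114675e-05, -8.88745902e-04,  1.71671645e-03, -8.21587382e-04,
       -8.25029546e-04, -4.25392217e-04]), 'tau': array([ 4.48871624e-04, -3.73136330e+01,  2.53010666e+01,  1.08710307e-02,
        3.92718221e-05,  3.70322780e-06]), 'eef_pos': array([ 0.21668743, -0.4499739 ,  0.23048727]), 'tool_rot': array([ 9.74929248e-01,  2.22513010e-01, -2.17313819e-04, -9.34696709e-04]), 'ft_force': array([ 0.05643881, -0.48269942, -0.34791677]), 'ft_torque': array([-0.04771114, -0.03553718, -0.00743342]), 'grasp_force': 0.0, 'grip_width': 0.08501785639794712}
```

View pics/scene0.png

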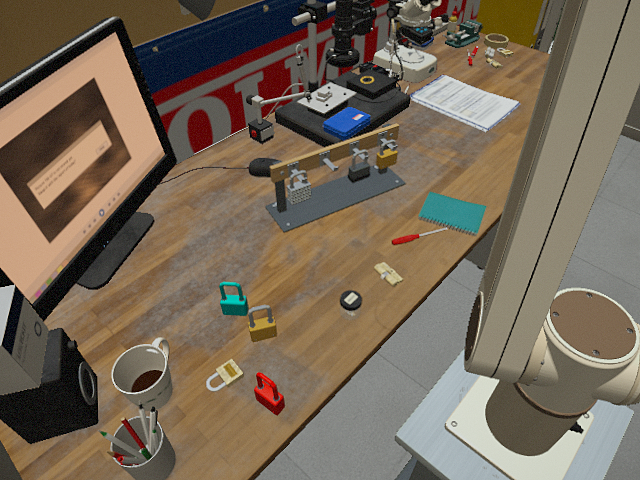

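View pics/top0.png

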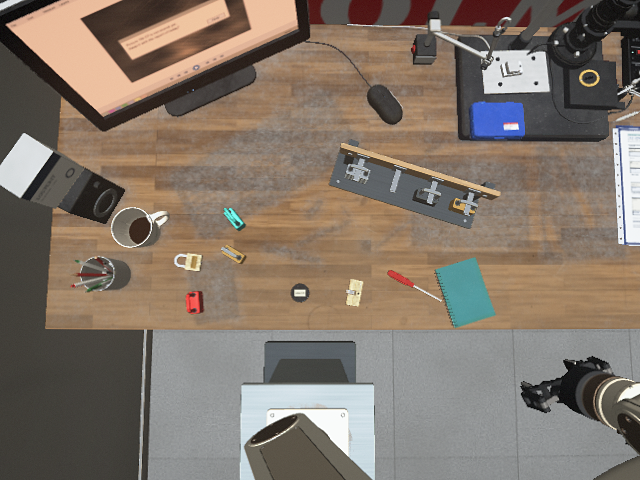

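The brass padlock stands at scene (262,323) / top (233,254). The empty hook is second from the left, at scene (328,160) / top (396,180). I'll zoom in for the key points.

```bash
cat > h.py <<'E'
import cv2,numpy as np
from workcell import bot
def ray(n,uv,info=None):
    i=info or bot.camera_info(n); f=240/np.tan(np.radians(i["vertical_fov"]/2))
    K=np.array([[f,0,i["cx"]],[0,f,i["cy"]],[0,0,1.]])
    x,y=cv2.undistortPoints(np.array([[uv]],float),K,np.array(i["D"]))[0,0]
    T=np.array(i["pose"]); d=T[:3,:3]@[x,-y,-1]; return T[:3,3],d/np.linalg.norm(d)
def onz(n,uv,z,info=None):
    o,d=ray(n,uv,info); return o+d*(z-o[2])/d[2]
def tri(*rays):
    A=sum(np.eye(3)-np.outer(d,d) for o,d in rays); b=sum((np.eye(3)-np.outer(d,d))@o for o,d in rays)
    return np.linalg.solve(A,b)
def proj(n,P,info=None):
    i=info or bot.camera_info(n); f=240/np.tan(np.radians(i["vertical_fov"]/2)); T=np.array(i["pose"])
    p=(np.asarray(P)-T[:3,3])@T[:3,:3]; p=np.stack([p[...,0],-p[...,1],-p[...,2]],-1).reshape(-1,3)
    K=np.array([[f,0,i["cx"]],[0,f,i["cy"]],[0,0,1.]])
    return cv2.projectPoints(p,np.zeros(3),np.zeros(3),K,np.array(i["D"]))[0][:,0]
E
python3 - <<'E'
from h import *
s=cv2.imread("pics/scene0.png");t=cv2.imread("pics/top0.png")
def crop(im,u,v,w,h,k): return cv2.resize(im[v:v+h,u:u+w],(w*k,h*k),interpolation=cv2.INTER_CUBIC)
a=np.hstack([crop(s,240,295,50,50,6),crop(t,208,230,50,50,6)])
b=np.hstack([crop(s,262,120,150,100,0+2)])
out=np.zeros((600,800,3),np.uint8)
out[:300,:300]=crop(s,240,295,50,50,6);out[:300,300:600]=crop(t,208,230,50,50,6)
out[300:,:400]=crop(s,265,130,100,75,4);out[300:,400:]=crop(t,345,145,100,75,4)
cv2.imwrite("pics/c1.png",out)
E
```

```text
(no output)
```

View pics/c1.png

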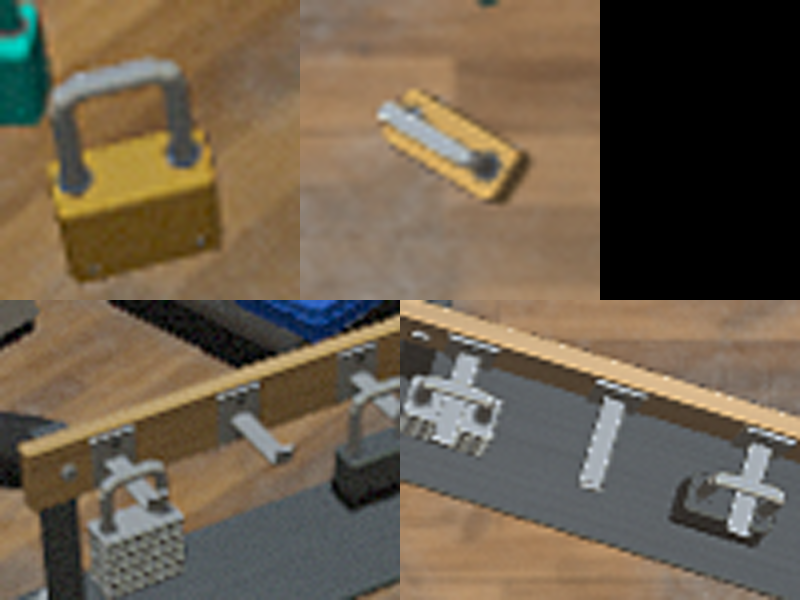

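The crops give good points: shackle crown ends, body top corners, hook root and hook tip. Computing the positions.

Run:
```python
from h import *
def S1(x,y): return (240+(x+.5)/6-.5,295+(y+.5)/6-.5)
def T1(x,y): return (208+(x-300+.5)/6-.5,230+(y+.5)/6-.5)
def S2(x,y): return (265+(x+.5)/4-.5,130+(y-300+.5)/4-.5)
def T2(x,y): return (345+(x-400+.5)/4-.5,145+(y-300+.5)/4-.5)
p=lambda n,a,b: print(n,np.round(tri(ray("scene",a),ray("top",b)),4))
p("legR base",S1(182,157),T1(487,163))
p("bodycorner near-left(top)",S1(55,210),T1(400,92+0)) 
p("crown L",S1(70,82),T1(385,112));p("crown R",S1(172,65),T1(470,158))
p("hook tip",S2(285,452),T2(592,487));p("hook root",S2(243,425),T2(611,402))
for c in [(410,90),(527,155),(492,200),(378,128)]: print("body top z44",np.round(onz("top",T1(*c),.044),4))
for c in [(385,110),(487,162)]: print("crown z96",np.round(onz("top",T1(*c),.092),4))
for c in [(612,402),(592,487)]: print("hook z140",np.round(onz("top",T2(*c),.140),4))
for c in [(470,357),(753,445)]: print("nb hooks z140",np.round(onz("top",T2(*c),.140),4))
# scene body lower edge on desk, brass mask
for c in [(80,280),(220,245)]: print("foot z0",np.round(onz("scene",S1(*c),0),4))
for c in [(345,146),(499,193)]: print("board top 162 ",np.round(onz("top",c,.162),4))
```

```text
legR base [0.4523 0.1625 0.0402]
bodycorner near-left(top) [0.48   0.1993 0.0228]
crown L [0.4667 0.1908 0.0973]
crown R [0.4513 0.161  0.0899]
hook tip [ 0.5889 -0.1862  0.145 ]
hook root [ 0.6381 -0.2012  0.1322]
body top z44 [0.4814 0.1935 0.044 ]
body top z44 [0.4559 0.1468 0.044 ]
body top z44 [0.4381 0.1602 0.044 ]
body top z44 [0.4663 0.2057 0.044 ]
crown z96 [0.4692 0.1931 0.092 ]
crown z96 [0.4498 0.1543 0.092 ]
hook z140 [ 0.6384 -0.1985  0.14  ]
hook z140 [ 0.5907 -0.1866  0.14  ]
nb hooks z140 [ 0.6633 -0.1204  0.14  ]
nb hooks z140 [ 0.6148 -0.2759  0.14  ]
foot z0 [0.4635 0.2017 0.    ]
foot z0 [0.4391 0.161  0.    ]
board top 162  [ 0.6851 -0.0811  0.162 ]
board top 162  [ 0.5838 -0.4123  0.162 ]
```

Padlock is at about (0.460, 0.177) with its y axis at about 60°. The hook centre is about (0.614, -0.192) with the rack y axis at about 73°. I'll move to above the padlock to check.

step_arm(targets="1 0.24 0.62 0.08 0 0 1;1 0.24 0.62 0.08 0 0 1;1 0.24 0.62 0.08 0 0 1;1 0.24 0.62 0.08 0 0 1;1 0.24 0.62 0.08 0 0 1;1 0.24 0.62 0.08 0 0 1;1 0.24 0.62 0.08 0 0 1;1 0.24 0.62 0.08 0 0 1;1 0.24 0.62 0.08 0 0 1")

```text
clock: 0.85
eef_pos: [0.3389, -0.1346, 0.272]
tool_rot: [0.812, 0.583, 0.002, -0.0]
ft_force: [-0.2, -0.4, 0.1]
grip_width: 0.0853
grasp_force: 0.0
```

step_arm(targets="1 0.24 0.63 0 0 0 1;1 0.24 0.63 0 0 0 1;1 0.24 0.63 0 0 0 1;1 0.24 0.63 0 0 0 1;1 0.24 0.63 0 0 0 1;1 0.24 0.63 0 0 0 1;1 0.24 0.63 0 0 0 1;1 0.24 0.63 0 0 0 1;1 0.24 0.63 0 0 0 1")

```text
clock: 1.6
eef_pos: [0.4587, 0.1797, 0.2698]
tool_rot: [0.53, 0.848, 0.001, -0.001]
ft_force: [-0.5, -0.4, -0.0]
grip_width: 0.0855
grasp_force: 0.0
```

step_arm(targets="1 0 0 0 0 0 0.76;1 0 0 0 0 0 0.76;1 0 0 0 0 0 0.76;1 0 0 0 0 0 0.76;1 0 0 0 0 0 0.76;1 0 0 0 0 0 0.76;1 0 0 0 0 0 0.76")

```text
clock: 2.18
eef_pos: [0.4568, 0.1738, 0.2709]
tool_rot: [0.261, 0.965, -0.0, -0.0]
ft_force: [-0.3, -1.2, 0.2]
grip_width: 0.0853
grasp_force: 0.0
```

Run:
```python
from h import *
o=bot.get_obs(); i=bot.camera_info("wrist"); cv2.imwrite("pics/w1.png",bot.camera("wrist")[:,:,::-1])
print(o["clock"],o["eef_pos"],o["tool_rot"],o["joint_pos"]); print(i["vertical_fov"],i["cx"],i["cy"],i["D"],np.round(i["pose"],4))
np.save("w1.npy",i,allow_pickle=True)
```

```text
2.1833 [0.45683067 0.17378398 0.27093088] [ 2.61124372e-01  9.65305043e-01 -3.52460295e-04 -3.33013339e-04] [ 3.63618524e-01  2.05378851e-01  6.25314169e-02  1.42890197e+00
 -1.79301172e-04  8.91992281e-01]
62.73286317518365 315.737392166349 235.4353087748427 [0.0171256 0.        0.        0.        0.       ] [[ 5.040e-01 -8.245e-01 -2.573e-01  3.904e-01]
 [ 8.637e-01  4.811e-01  1.502e-01  2.128e-01]
 [-1.000e-04 -2.979e-01  9.546e-01  4.150e-01]
 [ 0.000e+00  0.000e+00  0.000e+00  1.000e+00]]
```

View pics/w1.png

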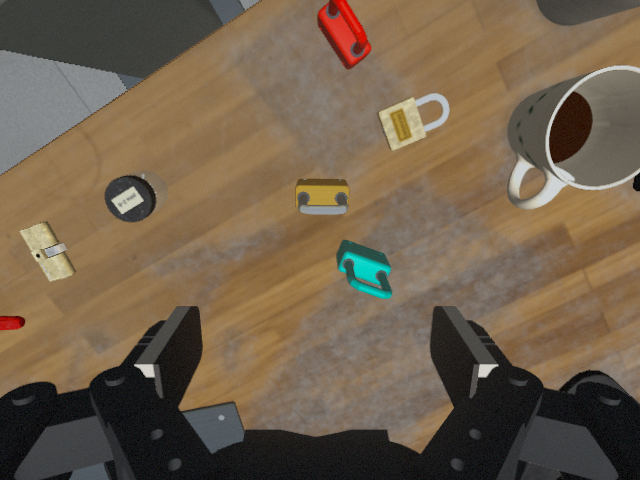

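The wrist view shows the padlock body's top edge at about (295..349, 180) and its shackle crown bar at (300..348, 210). It is almost square to the image, and the turquoise look-alike is clear at (365,270). Next I fit the bar and body by colour.

Run:
```python
from h import *
im=cv2.imread("pics/w1.png"); i=np.load("w1.npy",allow_pickle=True).item()
c=im[170:225,285:360]; hsv=cv2.cvtColor(c,cv2.COLOR_BGR2HSV)
g=((hsv[...,1]<50)&(hsv[...,2]>90)).astype(np.uint8)
b=((hsv[...,1]>140)&(hsv[...,0]>15)&(hsv[...,0]<32)).astype(np.uint8)
for n,m in (("bar",g),("body",b)):
    k,l,s,ce=cv2.connectedComponentsWithStats(m); j=1+np.argmax(s[1:,4]); y,x=np.nonzero(l==j)
    r=cv2.minAreaRect(np.stack([x+285,y+170],1).astype(np.float32)); bx=cv2.boxPoints(r); print(n,s[j],np.round(r[0],1),np.round(r[1],1),r[2],bx.round(1).tolist())
    if n=="bar":
        L,R=[((x.min()+285),y[x==x.min()].mean()+170),(x.max()+285,y[x==x.max()].mean()+170)]
        a=onz("",L,.092,i);d=onz("",R,.092,i);print(a,d,(a+d)/2,np.linalg.norm(a-d),np.degrees(np.arctan2(*(d-a)[[1,0]])))
        print("tri crown centre",tri(ray("",(L[0]/2+R[0]/2,L[1]/2+R[1]/2),i),ray("top",(208+(433+.5-300)/6-.5,230+136.5/6-.5))))
    else:
        for q in bx: print(onz("",q,.044,i))
o=bot.get_obs();print(o["eef_pos"])
```

```text
bar [ 13  34  50  11 418] [322.5 209. ] [10. 49.] 90.0 [[298.0, 204.0], [347.0, 204.0], [347.0, 214.0], [298.0, 214.0]]
[0.4483014  0.16166468 0.092     ] [0.469056   0.19722516 0.092     ] [0.4586787  0.17944492 0.092     ] 0.04117404123127591 59.730349838658206
tri crown centre [0.46111187 0.17776729 0.07791765]
body [  10    9   54   29 1062] [321.5 193. ] [28. 53.] 90.0 [[295.0, 179.0], [348.0, 179.0], [348.0, 207.0], [295.0, 207.0]]
[0.43227421 0.16559523 0.044     ]
[0.45750659 0.20882453 0.044     ]
[0.48123513 0.19575114 0.044     ]
[0.45545037 0.15157146 0.044     ]
[0.45685817 0.17388286 0.27101103]
```

step_arm(targets="1 0.006 0.006 -0.2 0 0 0;1 0.006 0.006 -0.2 0 0 0;1 0.006 0.006 -0.2 0 0 0;1 0.006 0.006 -0.3 0 0 0;1 0.006 0.006 -0.36 0 0 0;1 0.006 0.006 -0.41 0 0 0;1 0.006 0.006 -0.447 0 0 0;1 0.006 0.006 -0.447 0 0 0;1 0.006 0.006 -0.447 0 0 0")

```text
clock: 2.98
eef_pos: [0.4591, 0.177, 0.0471]
tool_rot: [0.26, 0.966, -0.001, -0.001]
ft_force: [0.4, 0.1, 0.8]
grip_width: 0.0853
grasp_force: 0.0
```

Run:
```python
from h import *
o=bot.get_obs(); i=bot.camera_info("wrist"); w=bot.camera("wrist")[:,:,::-1]; s=bot.camera("scene")[:,:,::-1]
cv2.imwrite("pics/w2.png",np.hstack([cv2.resize(w,(400,300)),cv2.resize(s[270:370,190:324],(400,300))]))
print(o["clock"],o["eef_pos"],o["ft_force"])
```

```text
2.9833 [0.45912025 0.1769545  0.04711323] [0.39359195 0.13151428 0.79019543]
```

View pics/w2.png

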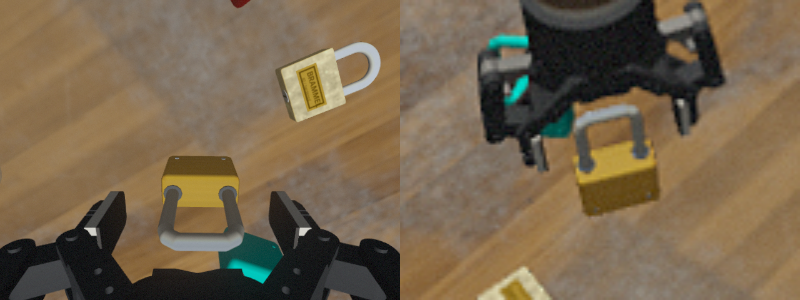

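Both views show the shackle centred between the open pads, so I close.

step_arm(targets="-0.1 0 0 0 0 0 0;-0.1 0 0 0 0 0 0;-1 0 0 0 0 0 0;-1 0 0 0 0 0 0;-1 0 0 0 0 0 0;-1 0 0 0 0 0 0;-1 0 0 0 0 0 0;-1 0 0 0 0 0 0")

```text
clock: 3.75
eef_pos: [0.4608, 0.1779, 0.0491]
tool_rot: [0.26, 0.966, 0.001, 0.001]
ft_force: [-0.3, 0.5, 6.4]
grip_width: 0.0422
grasp_force: 60.1
```

step_arm(targets="-1 0 0 0.04 0 0 0;-1 0 0 0.1 0 0 0;-1 0 0 0.18 0 0 0;-1 0 0 0.26 0 0 0;-1 0 0 0.34 0 0 0;-1 0 0 0.34 0 0 0;-1 0 0 0.34 0 0 0")

```text
clock: 4.33
eef_pos: [0.4615, 0.1782, 0.2205]
tool_rot: [0.26, 0.966, 0.002, 0.003]
ft_force: [0.1, 0.7, -2.8]
grip_width: 0.0423
grasp_force: 61.6
```

Run:
```python
from h import *
o=bot.get_obs(); i=bot.camera_info("wrist"); w=bot.camera("wrist")[:,:,::-1]; s=bot.camera("scene")[:,:,::-1]
cv2.imwrite("pics/w3raw.png",w); np.save("w3.npy",i,allow_pickle=True)
cv2.imwrite("pics/w3.png",np.hstack([w[200:480,180:460],cv2.resize(s[190:330,180:320],(280,280))]))
print(o["clock"],o["eef_pos"],o["ft_force"],o["grip_width"],o["tool_rot"],o["ft_torque"])
```

```text
4.3333 [0.46154872 0.17816164 0.22048851] [ 0.09132088  0.71802884 -2.81828239] 0.04228752496948735 [0.25952609 0.96573085 0.00186436 0.00257893] [-0.02825929 -0.00657234  0.05742673]
```

View pics/w3.png

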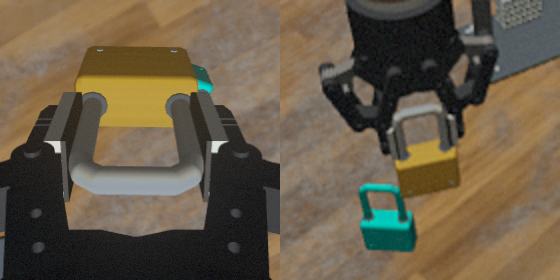

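The padlock is held upright. I'll triangulate the crown and body relative to the TCP from wrist crop (140,178) and the scene view.

Run:
```python
from h import *
i=np.load("w3.npy",allow_pickle=True).item()
def W(x,y): return (180+x,200+y)
def S(x,y): return (180+(x-280+.5)/2-.5,190+(y+.5)/2-.5)
t=np.array([.46155,.17816,.22049])
for n,a,b in [("crown L",W(80,178),S(398,120)),("crown R",W(200,178),S(449,116)),("leg base A",W(93,104),S(405,155)),("leg base B",W(180,104),S(449,147))]:
    P=tri(ray("",W(*a) if 0 else a,i),ray("scene",b)); Q=tri(ray("",a,i),ray("scene",b if 1 else a)); print(n,np.round(P,4),np.round(P-t,4))
# predicted pixel of expected geometry: crown middle 43mm above TCP, leg bases, body bottom
u=np.array([.504,.864,0]);
for y,z in [(-.018,.043),(.018,.043),(-.018,-.005),(.018,-.005),(-.026,-.049),(.026,-.049)]:
    P=t+u*y+[0,0,z]; print(y,z,(proj("",P,i)[0]-[180,200]).round(1),((proj("scene",P)[0]-[180,190])*2+[280,0]).round(1))
```

```text
crown L [0.4028 0.2203 0.342 ] [-0.0587  0.0421  0.1215]
crown R [0.3736 0.2191 0.367 ] [-0.0879  0.041   0.1465]
leg base A [0.4484 0.1853 0.2343] [-0.0131  0.0072  0.0138]
leg base B [0.4228 0.1963 0.2729] [-0.0387  0.0181  0.0524]
-0.018 0.043 [ 76.5 179.6] [435.1 102.6]
0.018 0.043 [195.5 179.5] [390.7 112.4]
-0.018 -0.005 [ 92.4 104.8] [440.9 142.2]
0.018 -0.005 [178.2 104.8] [398.6 152. ]
-0.026 -0.049 [85.4 65.5] [454.9 173.5]
0.026 -0.049 [184.3  65.5] [396.1 187.4]
```

Wrist-view leg bases and crown match the expected grasp to within 1 mm, so the crown underside is TCP +39 mm. I'll go to a point in front of the hook and stay high.

step_arm(targets="-1 0.02 -0.08 0 0 0 0.06;-1 0.04 -0.16 0 0 0 0.12;-1 0.055 -0.24 0 0 0 0.18;-1 0.07 -0.32 0 0 0 0.24;-1 0.085 -0.4 0 0 0 0.296;-1 0.1 -0.48 0 0 0 0.296;-1 0.115 -0.55 0 0 0 0.296;-1 0.128 -0.62 0 0 0 0.296;-1 0.138 -0.67 0 0 0 0.296;-1 0.138 -0.688 0 0 0 0.296")

```text
clock: 5.27
eef_pos: [0.528, -0.17, 0.2145]
tool_rot: [0.148, 0.989, -0.0, -0.002]
ft_force: [0.5, 0.3, -2.7]
grip_width: 0.0423
grasp_force: 61.7
```

step_arm(targets="-1 0 0 0 0 0 0;-1 0 0 -0.08 0 0 0;-1 0 0 -0.14 0 0 0;-1 0 0 -0.18 0 0 0;-1 0 0 -0.18 0 0 0;-1 0 0 -0.18 0 0 0")

```text
clock: 5.77
eef_pos: [0.5271, -0.1645, 0.126]
tool_rot: [0.145, 0.989, 0.001, -0.003]
ft_force: [0.5, -0.3, -1.1]
grip_width: 0.0423
grasp_force: 61.7
```

Run:
```python
from h import *
o=bot.get_obs(); i=bot.camera_info("wrist"); w=bot.camera("wrist")[:,:,::-1]; s=bot.camera("scene")[:,:,::-1]; t=bot.camera("top")[:,:,::-1]
out=np.zeros((600,800,3),np.uint8)
out[:300,:400]=cv2.resize(w,(400,300)); out[:300,400:]=cv2.resize(s[110:230,250:410],(400,300)); out[300:,:400]=cv2.resize(t[130:250,320:480],(400,300))
cv2.imwrite("pics/w4raw.png",w);cv2.imwrite("pics/w4.png",out); np.save("w4.npy",i,allow_pickle=True)
print(o["clock"],o["eef_pos"],o["ft_force"],o["grip_width"],o["tool_rot"],o["joint_pos"])
t=o["eef_pos"]; c=np.array([.6145,-.192,.14])
for n in ("scene","top"): 
  k=[250,110] if n=="scene" else [320,130]; off=[400,0] if n=="scene" else [0,300]
  for P in (t+[0,0,.043],c): print(n,((proj(n,P)[0]-k)*2.5+off).round(0))
for P in (t+[0,0,.043],c): print("wrist",proj("",P,i)[0]*.625)
```

```text
5.7667 [ 0.52709312 -0.16451878  0.12602245] [ 0.54132175 -0.31277083 -1.13440316] 0.04233734674906908 [ 1.44928245e-01  9.89438191e-01  6.52366108e-04 -2.72853369e-03] [-3.02781211e-01  4.12776013e-01 -3.33222629e-02  1.13029216e+00
  4.33536159e-04 -1.19003680e-02]
scene [651. 162.]
scene [597. 134.]
top [163. 520.]
top [187. 427.]
wrist [196.72226766 236.36298903]
wrist [195.0493515 321.5379637]
```

View pics/w4.png

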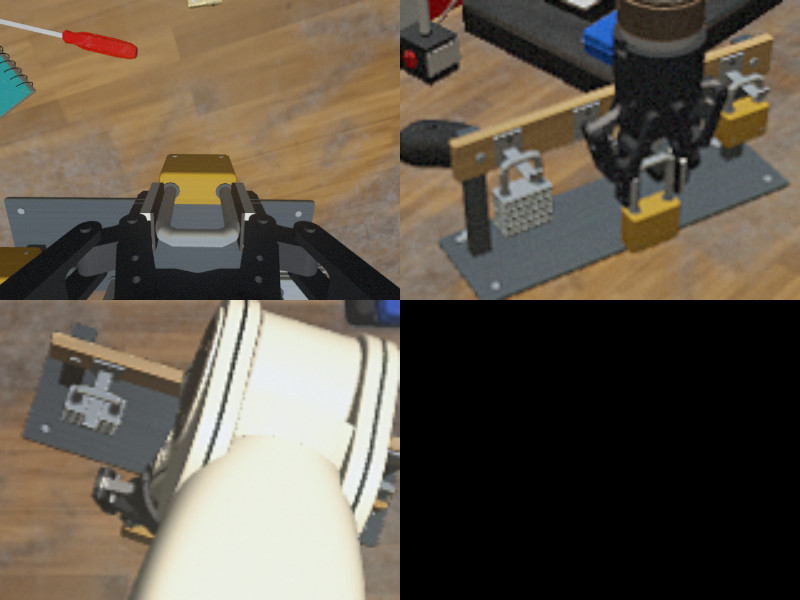

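The scene view shows the padlock in front of the empty hook, with the neighbours undisturbed. In the wrist view the base's front corners at about (6,198) and (314,202) (×1.6) give an independent rack fix.

Run:
```python
from h import *
i=np.load("w4.npy",allow_pickle=True).item()
A=onz("",(5.5*1.6,198*1.6),.008,i);B=onz("",(314*1.6,201.5*1.6),.008,i)
d=(B-A);print(A,B,np.linalg.norm(d),np.degrees(np.arctan2(d[1],d[0])))
y=d/np.linalg.norm(d); x=np.array([y[1],-y[0],0]); m=(A+B)/2
h=m+y*.042+x*.022; print("hook centre",h)
t=np.array([.5271,-.1645]); r=t-h[:2]; print("tcp in hook frame", r@x[:2], r@y[:2])
t0=np.array([.6145,-.192]);print("prior diff", (t0-h[:2])@x[:2],(t0-h[:2])@y[:2])
# top view base front corners from first picture, and left corner in scene
a=onz("top",(330,185.5),.008);b=onz("top",(470.5,227),.008);print(a,b,np.linalg.norm(a-b));
```

```text
[ 0.52645634 -0.39929741  0.008     ] [ 0.63612276 -0.05149361  0.008     ] 0.36468370559116414 72.49935555556478
hook centre [ 0.61490134 -0.1919553   0.008     ]
tcp in hook frame -0.09199359451785157 -0.00021882294546641425
prior diff -0.0003693241545539031 -0.00016332165414521544
[ 0.63398539 -0.05439127  0.008     ] [ 0.53126282 -0.40332153  0.008     ] 0.36373651561389886
```

Independent fixes agree within 0.5 mm. I advance 90 mm onto the hook, keeping 14 mm above the lip.

step_arm(targets="-1 0.03 -0.009 0 0 0 0;-1 0.06 -0.019 0 0 0 0;-1 0.09 -0.028 0 0 0 0;-1 0.12 -0.038 0 0 0 0;-1 0.15 -0.047 0 0 0 0;-1 0.172 -0.054 0 0 0 0;-1 0.172 -0.054 0 0 0 0;-1 0.172 -0.054 0 0 0 0")

```text
clock: 6.58
eef_pos: [0.6158, -0.1935, 0.1291]
tool_rot: [0.146, 0.989, -0.0, 0.001]
ft_force: [-0.4, 1.4, -1.8]
grip_width: 0.0422
grasp_force: 61.7
```

Run:
```python
from h import *
o=bot.get_obs(); s=bot.camera("scene")[:,:,::-1]
cv2.imwrite("pics/s5.png",cv2.resize(s[120:210,270:390],(800,600),interpolation=cv2.INTER_CUBIC))
print(o["clock"],o["eef_pos"],o["ft_force"],o["tool_rot"])
```

```text
6.5833 [ 0.61584623 -0.19354742  0.12910829] [-0.36942201  1.41214131 -1.78291414] [ 1.45690343e-01  9.89329620e-01 -1.36517495e-04  1.09959258e-03]
```

View pics/s5.png

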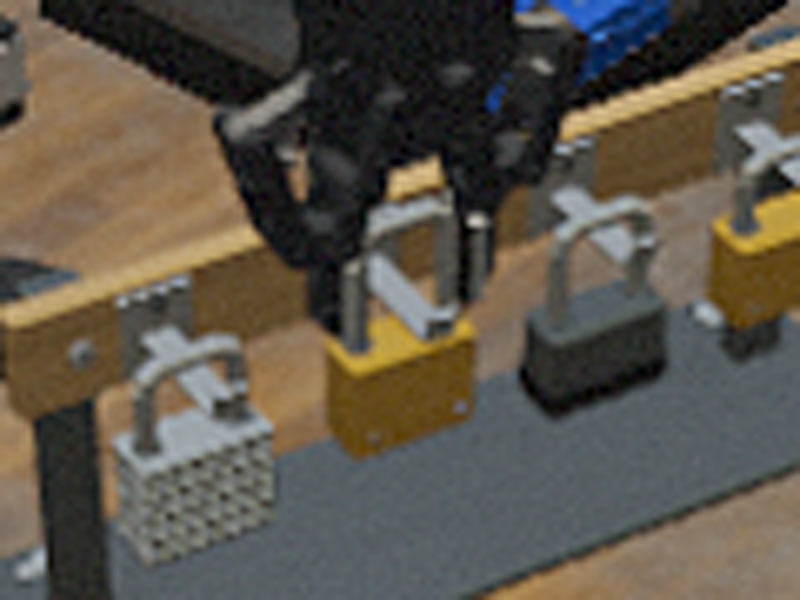

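The hook strip passes through the shackle window and the neighbours are still. I lower about 26 mm and watch the force.

step_arm(targets="-1 0 0 -0.012 0 0 0;-1 0 0 -0.024 0 0 0;-1 0 0 -0.036 0 0 0;-1 0 0 -0.044 0 0 0;-1 0 0 -0.05 0 0 0;-1 0 0 -0.052 0 0 0;-1 0 0 -0.052 0 0 0")

```text
clock: 7.22
eef_pos: [0.6147, -0.1934, 0.1015]
tool_rot: [0.146, 0.989, 0.0, -0.0]
ft_force: [-0.4, 0.9, -2.0]
grip_width: 0.0424
grasp_force: 61.8
```

step_arm(targets="-1 0 0 -0.002 0 0 0;-1 0 0 -0.003 0 0 0;-1 0 0 -0.003 0 0 0;-1 0 0 -0.003 0 0 0")

```text
clock: 7.55
eef_pos: [0.6152, -0.1936, 0.101]
tool_rot: [0.146, 0.989, -0.0, 0.0]
ft_force: [-1.6, 0.4, 2.0]
grip_width: 0.0423
grasp_force: 61.8
```

Contact, with the weight carried by the hook. I open partly, so the fingers clear the neighbours.

step_arm(targets="0.05 0 0 0 0 0 0;0.1 0 0 0 0 0 0;0.15 0 0 0 0 0 0;0.25 0 0 0 0 0 0;0.35 0 0 0 0 0 0;0.4 0 0 0 0 0 0;0.4 0 0 0 0 0 0;0.4 0 0 0 0 0 0")

```text
clock: 8.22
eef_pos: [0.615, -0.1935, 0.1003]
tool_rot: [0.146, 0.989, -0.0, 0.0]
ft_force: [-0.5, -0.1, -0.0]
grip_width: 0.0595
grasp_force: 0.0
```

step_arm(targets="0.4 0 0 0.02 0 0 0;0.4 0 0 0.05 0 0 0;0.4 0 0 0.09 0 0 0;0.4 0 0 0.15 0 0 0;0.4 0 0 0.22 0 0 0;0.4 0 0 0.28 0 0 0;0.4 -0.1 0.03 0.3 0 0 0;0.4 -0.2 0.06 0.3 0 0 0;0.4 -0.3 0.09 0.3 0 0 0;0.4 -0.3 0.09 0.3 0 0 0")

```text
clock: 9.05
eef_pos: [0.4625, -0.1478, 0.2513]
tool_rot: [0.146, 0.989, -0.0, 0.0]
ft_force: [-0.6, 0.2, -0.1]
grip_width: 0.0596
grasp_force: 0.0
```

step_arm(targets="0.4 0 0 0 0 0 0;0.4 0 0 0 0 0 0;0.4 0 0 0 0 0 0;0.4 0 0 0 0 0 0;0.4 0 0 0 0 0 0;0.4 0 0 0 0 0 0;0.4 0 0 0 0 0 0;0.4 0 0 0 0 0 0;0.4 0 0 0 0 0 0;0.4 0 0 0 0 0 0")

```text
clock: 9.88
eef_pos: [0.465, -0.1485, 0.2501]
tool_rot: [0.146, 0.989, 0.0, -0.0]
ft_force: [0.2, 0.2, 0.3]
grip_width: 0.06
grasp_force: 0.0
```

Run:
```python
from h import *
o=bot.get_obs(); s=bot.camera("scene")[:,:,::-1]; t=bot.camera("top")[:,:,::-1]
cv2.imwrite("pics/s6.png",np.vstack([cv2.resize(s[110:230,250:410],(400,300)),cv2.resize(t[130:250,320:480],(400,300))]))
print(o["clock"],o["eef_pos"],o["ft_force"])
```

```text
9.8833 [ 0.46503002 -0.14851155  0.2501409 ] [0.18099346 0.16512232 0.32454856]
```

View pics/s6.png

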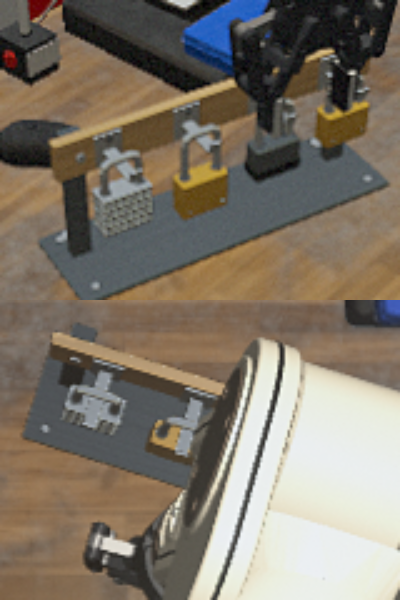

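The padlock hangs freely on the formerly empty hook at (200,185), its neighbours look unchanged, and the gripper is clear. Handing in.

```bash
python3 -c "
from workcell import bot
print(bot.job_done())"
```

```text
the job is handed in; nothing more can be done
None
```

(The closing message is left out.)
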